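# Seat a grip tube in the guarded bench press

### The job

With the fingertips, push the blue plate of the bench press's shuttle until the shuttle is fully home under the ram. Then reach down through the window in the yellow guard, press the red lever pad all the way down, hold it down for about two seconds and let it come back up. Never touch the guard, do not press the lever before the shuttle is home, and do not lift or disturb the things standing around the press.

Things in the scene. Friction and masses are not known exactly. Their poses are not given: they have to be found in the camera images.
- press: Small bench press bolted to the table; its place and heading vary. Origin under the bed at table height. Its x axis points from the shuttle's push plate towards the rear column (the direction in which the shuttle is pushed), y to the left, z up. Bed 330 x 110 x 8 mm, x from -210 to +120 mm; two aluminium rails on the bed, top at z = 20 mm, at y = +-42 mm.
- guard: Yellow-framed guard fixed over the press (must not be touched), same origin and axes as the press. Box with clear walls: x from -70 to +125 mm, y from -85 to +85 mm, flat yellow top plate 4 mm thick with its upper face at z = 147 mm and one square window.
- window (a point): Centre of the square guard window, on the upper face of the top plate, 147 mm above the table; the opening is 90 x 90 mm, sides along the press's x and y, centre 10 mm to the -x side of the press's origin. Axes as the press.
- shuttle (a joint): How far the shuttle has been pushed along the press's x, in m: 0 = fully out, 0.060 = fully home against a hard stop. Starts between 0 and 0.020; about 3 N of friction, stays where it is left.
- push_face (a point): Centre of the outer (-x) face of the shuttle's blue upright push plate, 40 mm above the table, moving with the shuttle. Plate 70 mm wide (y), 8 mm thick, 12 to 65 mm above the table. Only bed and rails (up to 20 mm high) lie on its -x side. At home this face is 150 mm to the -x side of the press's origin, 80 mm before the guard. Inside the guard the shuttle carries a steel grip tube.
- lever (a joint): Angle of the press lever in rad: 0 = up (rest), 0.22 = fully down against a hard stop. A spring lifts it back: at the pad about 4 N to start, about 9 N at the bottom.
- lever_pad (a point): Centre of the top of the red round lever pad (38 mm across), directly below the window's centre; at rest its top is 12 mm below the guard's upper face (135 mm above the table). Fully down it has moved about 24 mm down and less than 2 mm along x. The lever runs from here along the press's +x to its hinge, 110 mm away.
- ink: Bystander: green ink bottle with a black cap, 36 mm across, 85 mm tall, upright beside the press; origin under its centre.
- loupe: Bystander: black eye loupe, 38 mm across, 34 mm tall, upright beside the press; origin under its centre. It and the ink bottle may change sides.
- tub: Bystander: white tub with a blue label, 84 mm across, 110 mm tall, on the left of the press; origin under its centre.
- machine: Bystander: red tattoo machine with a dark grip lying on the table right of the press, about 155 mm long (along its x), 30 mm wide, 25 mm tall; origin under its motor block.

How it is judged:
On the way, in this order (a step that is already met when the one before it is completed fails the run):
1. the shuttle is pushed fully home (within 4 mm of its stop) with the lever still up (value of joint shuttle above 0.056 m and value of joint lever below 0.05 rad), for 0.2 s.
2. the lever is held all the way down (within 0.03 rad of its stop) by the fingers for at least 1 s (value of joint lever above 0.19 rad and value of joint shuttle above 0.056 m and contact force between the fingers and lever above 1 N), for 1 s.
At the end, for the whole second after the job is handed in: The shuttle is within 4 mm of its home stop, the lever is back up (below 0.03 rad), and the four bystanders are at rest within 15 mm of where they started (value of joint shuttle above 0.056 m and value of joint lever below 0.03 rad and distance of each of ink, loupe, tub, machine from where it was at the start of the episode below 0.015 m and linear speed of each of ink, loupe, tub, machine below 0.02 m/s); the robot touches nothing.
It fails at once if the arm or fingers touch the guard (contact force between any of the fingers, the arm and guard above 0.3 N).
It fails at once if the lever is pressed (beyond 0.06 rad) while the shuttle is not home (value of joint lever above 0.06 rad and value of joint shuttle below 0.055 m).
It fails at once if the ink bottle, loupe, tub or tattoo machine is lifted, tipped or moved more than 15 mm (distance of any of ink, loupe, tub, machine from where it was at the start of the episode above 0.015 m or angle between any of ink, loupe, tub, machine's own z axis and vertical above 0.3 rad).
It also fails if it takes over 58 s, if anything falls off the work surface, if the arm or the gripper's body presses on something with over 40 N, if the wrist force passes 120 N, or if a joint passes its speed limit or range.

### The arm

A 7-joint arm with a two-finger parallel gripper is mounted at the origin on the work surface. World frame = base frame: x ahead of the robot, y to its left, z up, the work surface at z = 0. Lengths are in m, angles in rad, forces in N, time in s.
With the tool pointing down it reaches from about 0.35 to 0.9 m from the base axis. Payload 19.9 kg.
Tool frame: the origin (TCP) lies on the centre line of the jaws, within the pads' length; the fingertips stand 8 mm ahead of it and the grasp point (between the pads) lies 11 mm behind it (env.tcp_to_tips is the distance from the TCP to the fingertips, in m); z points along the fingers, y is the line along which they close (so a half turn about z gives the same grasp; the last joint's range is limited). The gripper opens to 85 mm and grips with 20 to 120 N. Pads are 22 mm wide; open, the fingers measure 114 mm over their backs; the gripper's body (76 mm by 85 mm) begins 54 mm behind the grasp point. The pads swing forward as they close: fully open they stand 13 mm farther back than shut.
Start: joints at [1.202, 0.417, -0.01, 1.614, 0.005, 1.111, -0.053], TCP at [0.201, -0.592, 0.21] pointing down, gripper open.
Joint ranges: [-2.81, 2.81], [-0.39, 2.02], [-1.27, 1.25], [0.06, 2.57], [-1.19, 4.33], [0.19, 2], [-2.82, 2.82]. Speed limits (rad/s): [1.89, 1.89, 2.39, 2.39, 3.01, 3.01, 3.01].

### API

Orientations are given as a unit quaternion [w, x, y, z].
In Python, from workcell import sensors, eyes, env gives the robot as it stands.
- The arm moves only by the shell command python3 -m jog 'ROWS' [FORCE]. ROWS is JSON, a list of rows, each a list of 3 entries, a list of its own where there are three numbers: the shift along the tool's x, y, z in units of 0.05 m (1.0 is 0.05 m), then the turn about the tool's z in units of 45 degrees (1.0 is 45 degrees), then the opening, from -1 (shut) to 1 (fully open). A call has 1 to 12 rows; each row shifts and turns the commanded pose from where the row before left it, along the tool's axes as they then stand; what a row does not reach is not made up. A row lasts 1/12 s, in which the tool goes at most 41.7 mm and 7.16 degrees, less where a joint would pass 70% of its speed; a pose out of reach is approached as far as the arm can. A call with a number of a shift or a turn outside -1 to 1 is refused whole. A call with a gripper value outside its range is refused whole. The fingers move at their own pace and stop on an object; FORCE is the grip in N (left out, the last holds). Time passes only in rows, so rows that do not move let the fingers close. It gives the time, the measured TCP pose, the force, the opening and the grip force at its end, in the units of the state.
- sensors.state(): the state, without advancing time (a new reading comes with each control period).
- eyes.capture(name): name is "scene" or "top" or "wrist"; returns the picture (400x640x3 uint8, blue, green, red); there is no depth.
- eyes.calibration(name): a dict with "mtx" (3x3 intrinsics, pixels), "k1" (the pictures are not rectified: a ray, as slopes to the right and down, at radius r is drawn at 1 + k1 r^2 times it, then the intrinsics apply), "rvec" (rotation vector, rad) and "tvec" (3), from world to camera coordinates, as OpenCV has them; the wrist camera has in their place "T_tool_cam" (4x4, takes a point from camera to tool coordinates, whose origin is the TCP and whose axes are the flange's). Camera axes: x right, y down, z forward; pixel columns grow to the right and rows downward; lengths in m; the calibration is good to about 2 mm. A picture is of the moment at which its call begins: read the wrist's pose just before it. calibration takes no time and is no camera call.
- env.sign_off(): hands the job in; it is judged then, once.
The state is a dict: "t": time; "q": joint angles; "joint_velocities": joint speeds; "joint_efforts": joint torques, N m; "eef_pos": TCP position; "orientation": TCP orientation; "contact_force": force on the tool from outside, world axes, zero at the start; "ft_torque": the same for the moment, N m; "finger_gap": finger opening in m; "grip_force": force on a finger pad.
Only numpy, scipy, OpenCV 4.12 (cv2) and the standard library are available. Lean on these libraries where they do the work, as an engineer would, in place of code of your own. Each camera call takes 0.05 s, during which the arm holds its last target. There are 200 camera calls.

## Working session

There is one attempt and no reset: what is moved stays moved. The work goes in short steps, Python scripts to look and compute and a shell command to move; the robot and the scene stay as the last step left them, time stands still between calls to the robot, and variables do not carry over. Pictures are saved under pics/ and viewed, at most 10 in all, crops included, and the job is handed in when it is done.

```bash
mkdir -p pics; ls
python3 - <<'E'
from workcell import sensors, eyes, env
import cv2
s=sensors.state();print(s)
for n in("scene","top"):
    cv2.imwrite(f"pics/{n}0.png",eyes.capture(n))
    print(n,eyes.calibration(n))
print(eyes.calibration("wrist"),env.tcp_to_tips)
E
```

```text
pics
{'t': 0.0, 'q': array([ 1.20149901,  0.41798868, -0.01031834,  1.61416383,  0.00467927,
        1.11068279, -0.05300717]), 'joint_velocities': array([ 6.83585088e-04, -2.20470443e-03,  7.13000300e-05,  1.40823661e-03,
        9.87883789e-04,  2.81534912e-04,  1.11608996e-03]), 'joint_efforts': array([-1.19800141e-03, -8.64444566e+01,  6.78320155e-01, -4.34902096e+01,
        1.90451246e-02,  7.25651960e-03, -7.17991725e-05]), 'eef_pos': array([ 0.20110923, -0.59137386,  0.20905537]), 'orientation': array([-5.94811064e-04,  9.86597996e-01,  1.63168696e-01, -1.31955702e-04]), 'contact_force': array([-0.09823925,  0.39334735, -0.08656952]), 'ft_torque': array([ 0.00915812, -0.02437712,  0.00890308]), 'grip_force': 0.0, 'finger_gap': 0.08502353578384174}
scene {'mtx': array([[394.98071628,   0.        , 316.70878954],
       [  0.        , 394.98071628, 200.24899351],
       [  0.        ,   0.        ,   1.        ]]), 'k1': 0.03301864898655589, 'rvec': array([ 0.84254791,  2.72396069, -0.81676474]), 'tvec': array([ 0.49008294, -0.27343249,  1.22264737])}
top {'mtx': array([[364.64610064,   0.        , 321.04560773],
       [  0.        , 364.64610064, 196.65328638],
       [  0.        ,   0.        ,   1.        ]]), 'k1': -0.05173753629827856, 'rvec': array([ 2.17451942, -2.12944518,  0.08663436]), 'tvec': array([0.05881167, 0.61431158, 0.7108167 ])}
{'mtx': array([[318.8149788 ,   0.        , 317.01955192],
       [  0.        , 318.8149788 , 200.19808764],
       [  0.        ,   0.        ,   1.        ]]), 'k1': -0.04983609439067895, 'T_tool_cam': array([[-2.69092309e-04, -9.54123621e-01, -2.99412832e-01,
         7.62683609e-02],
       [ 9.99999675e-01, -2.90847456e-05, -8.06050218e-04,
         7.63727568e-04],
       [ 7.60363206e-04, -2.99412951e-01,  9.54123318e-01,
        -1.64154357e-01],
       [ 0.00000000e+00,  0.00000000e+00,  0.00000000e+00,
         1.00000000e+00]])} 0.008
```

View pics/scene0.png

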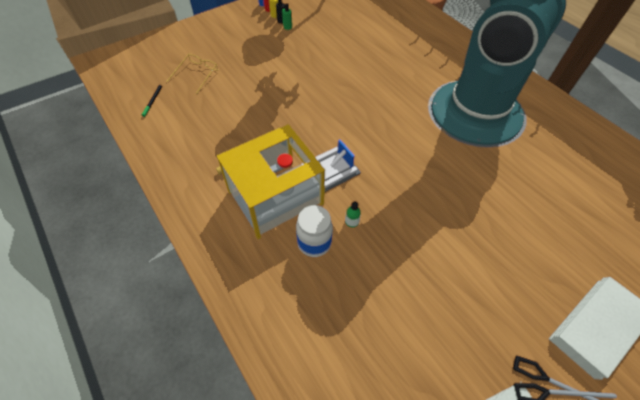

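View pics/top0.png

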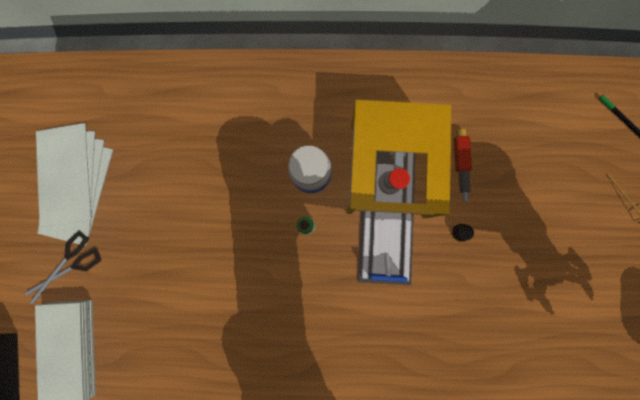

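The scene view shows the press with the yellow guard, the red pad near (285,160) and the blue plate near (345,153). In the top view the guard spans (353–452, 100–213), the window (376–427, 152–204), the pad is at (399,178) and the blue plate at (388,279). The ink is at (305,225), the loupe at (463,232), the tub at (310,168) and the machine at (464,160).

```bash
cat > h.py <<'E'
import cv2, numpy as np
from workcell import sensors, eyes, env
from scipy.spatial.transform import Rotation as R
def rays(n,px,st=None):
    c=eyes.calibration(n); px=np.atleast_2d(np.float64(px))
    d=(px-c["mtx"][:2,2])/c["mtx"][0,0]; k=c["k1"]
    u=d.copy()
    for _ in range(20): u=d/(1+k*(u**2).sum(1,keepdims=True))
    v=np.c_[u,np.ones(len(u))]
    if n=="wrist":
        T=c["T_tool_cam"]; q=st["orientation"]; Rt=R.from_quat([*q[1:],q[0]]).as_matrix()
        return Rt@T[:3,3]+st["eef_pos"], v@(Rt@T[:3,:3]).T
    Rm=cv2.Rodrigues(c["rvec"])[0]
    return -Rm.T@c["tvec"], v@Rm
def onz(n,px,z,st=None):
    o,d=rays(n,px,st); return o+d*((z-o[2])/d[:,2])[:,None]
def mask(im,c):
    h=cv2.cvtColor(im,cv2.COLOR_BGR2HSV)
    r={"y":[(20,180,90),(32,255,255)],"b":[(105,150,50),(125,255,255)],"r":[(0,200,120),(6,255,255)]}[c]
    return cv2.inRange(h,*map(np.array,r))
def blobs(m,a=30,mode=cv2.RETR_CCOMP):
    cs,h=cv2.findContours(m,mode,cv2.CHAIN_APPROX_NONE)
    return [(c,h[0][i][3]>=0) for i,c in enumerate(cs) if cv2.contourArea(c)>a]
E
python3 - <<'E'
from h import *
np.set_printoptions(precision=4,suppress=True)
zs={"y":.147,"r":.135,"b":.065}
for n in("top","scene"):
    im=cv2.imread(f"pics/{n}0.png")
    for c in "yrb":
        for b,hole in blobs(mask(im,c)):
            p=b[:,0,:]; P=onz(n,p,zs[c])[:,:2].astype(np.float32)
            r=cv2.minAreaRect(P)
            print(n,c,hole,cv2.boundingRect(b),"ctr",np.array(r[0]),"size",np.array(r[1]),"ang",r[2])
E
```

```text
top y False (350, 100, 101, 115) ctr [ 0.6752 -0.0703] size [0.1715 0.1985] ang 88.28910827636719
top y True (372, 150, 56, 56) ctr [ 0.6376 -0.0676] size [0.0948 0.0964] ang 89.37865447998047
top r False (390, 169, 19, 19) ctr [ 0.6379 -0.0685] size [0.0324 0.0318] ang 0.06305896490812302
top r False (458, 137, 12, 12) ctr [ 0.7046 -0.1845] size [0.0202 0.0205] ang 1.2209653854370117
top b False (371, 275, 36, 6) ctr [ 0.4565 -0.0617] size [0.067  0.0084] ang 88.50550842285156
scene y False (217, 125, 108, 114) ctr [ 0.6859 -0.0361] size [0.2561 0.2094] ang 85.6733169555664
scene y True (258, 136, 54, 43) ctr [ 0.6391 -0.0716] size [0.0977 0.0984] ang 88.35043334960938
scene y False (269, 0, 9, 18) ctr [ 0.3475 -0.6069] size [0.0944 0.0258] ang 58.57680892944336
scene r False (278, 155, 14, 12) ctr [ 0.6407 -0.069 ] size [0.0335 0.0313] ang 55.83498001098633
scene b False (298, 239, 33, 15) ctr [0.69   0.1289] size [0.0339 0.0731] ang 57.70233154296875
scene b False (338, 142, 15, 24) ctr [ 0.4686 -0.0511] size [0.0819 0.0239] ang 87.6940689086914
scene b False (191, 0, 41, 13) ctr [ 0.4609 -0.8643] size [0.0741 0.1424] ang 57.03142166137695
```

```bash
python3 -m jog '[[[0,0,0],0.15,-1],[[0,0,0],0.15,-1],[[0,0,0],0.15,-1],[[0,0,0],0,-1],[[0,0,0],0,-1]]' 40
cat >> h.py <<'E'
H=np.deg2rad(-1.75); W=np.array([.6385,-.0685])
def where():
    s=sensors.state(); q=s["orientation"]; M=R.from_quat([*q[1:],q[0]]).as_matrix()
    return s,M
def to(p):
    s,M=where(); d=M.T@(np.array(p)-s["eef_pos"])
    print("t",s["t"],"pos",s["eef_pos"],"yaw",np.rad2deg(np.arctan2(M[1,0],M[0,0])),"units",d/.05,"F",s["contact_force"],"gap",s["finger_gap"])
def press(x,y,z):  # press coords -> world
    o=W+.010*np.array([np.cos(H),np.sin(H)])
    return [o[0]+x*np.cos(H)-y*np.sin(H),o[1]+x*np.sin(H)+y*np.cos(H),z]
E
python3 - <<'E'
from h import *
np.set_printoptions(precision=4,suppress=True)
to(press(-.25,0,.209)); print(press(-.25,0,0))
E
```

```text
t: 0.52
eef_pos: [0.2013, -0.5915, 0.2094]
orientation: [-0.0, 1.0, -0.011, -0.0]
contact_force: [0.3, -0.0, -0.2]
finger_gap: 0.0258
grip_force: 0.0
t 0.5167 pos [ 0.2013 -0.5915  0.2094] yaw -1.2409946961812464 units [  3.7153 -10.6901   0.0115] F [ 0.2516 -0.0293 -0.2041] gap 0.02580903254041158
[np.float64(0.39861193819918883), np.float64(-0.06117075682964257), 0]
```

```bash
python3 -m jog '[[[0.25,-0.7,0],0.01,-1],[[0.25,-0.7,0],0,-1],[[0.25,-0.7,0],0,-1],[[0.25,-0.7,0],0,-1],[[0.25,-0.7,0],0,-1],[[0.25,-0.7,0],0,-1],[[0.25,-0.7,0],0,-1],[[0.25,-0.7,0],0,-1],[[0.25,-0.7,0],0,-1],[[0.25,-0.7,0],0,-1],[[0.25,-0.7,0],0,-1],[[0.25,-0.7,0],0,-1]]'
python3 - <<'E'
from h import *
np.set_printoptions(precision=4,suppress=True)
to(press(-.25,0,.050))
E
```

```text
t: 1.52
eef_pos: [0.3651, -0.1752, 0.2099]
orientation: [0.0, 1.0, -0.014, 0.0]
contact_force: [1.1, -0.3, 0.1]
finger_gap: -0.0002
grip_force: 0.0
t 1.5167 pos [ 0.3651 -0.1752  0.2099] yaw -1.6428204259535244 units [ 0.6037 -2.3006  3.1959] F [ 1.0743 -0.2914  0.1338] gap -0.00016315938878574154
```

```bash
python3 -m jog '[[[0.12,-0.5,0.5],0,-1],[[0.12,-0.5,0.5],0,-1],[[0.12,-0.5,0.5],0,-1],[[0.12,-0.5,0.5],0,-1],[[0,0,0.5],0,-1],[[0,0,0.4],0,-1],[[0,0,0],0,-1],[[0,0,0],0,-1],[[0,0,0],0,-1]]'
python3 - <<'E'
from h import *
np.set_printoptions(precision=4,suppress=True)
to(press(-.21,0,.050))
s,M=where()
im=eyes.capture("top"); cv2.imwrite("pics/top1.png",im[80:320,240:560].repeat(2,0).repeat(2,1))
im=eyes.capture("wrist"); cv2.imwrite("pics/w1.png",im)
for b,hole in blobs(mask(im,"b")): print(cv2.boundingRect(b),onz("wrist",b[:,0],.065,s).min(0),onz("wrist",b[:,0],.065,s).max(0))
E
```

```text
t: 2.27
eef_pos: [0.3928, -0.078, 0.0657]
orientation: [0.0, 1.0, -0.016, 0.0]
contact_force: [0.1, 0.9, 0.3]
finger_gap: 0.0001
grip_force: 0.0
t 2.2667 pos [ 0.3928 -0.078   0.0657] yaw -1.8389110616929005 units [ 0.9054 -0.3413  0.3151] F [0.1164 0.9337 0.297 ] gap 0.00010939614847350467
(220, 117, 135, 20) [ 0.4513 -0.0994  0.065 ] [ 0.4626 -0.0314  0.065 ]
```

View pics/w1.png

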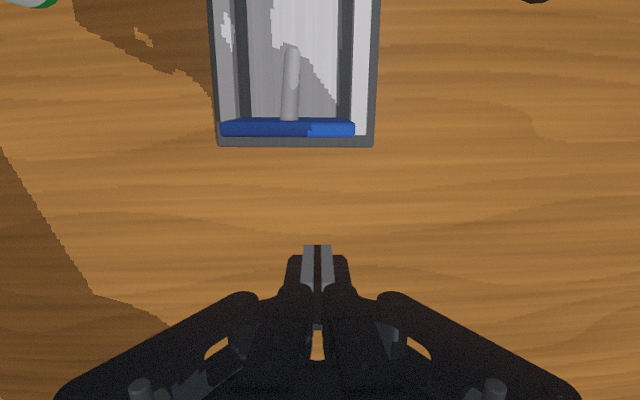

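The wrist view shows the blue plate at (220–355, 117–137). The fingers are shut, with the tips near (317,250), and the linkage widens toward the bottom. The plate face is at x ≈ 0.452, which puts the shuttle at about 14 mm.

```bash
python3 -m jog '[[[0.2,-0.15,0.1],0,-1],[[0.2,-0.14,0.1],0,-1],[[0.2,0,0],0,-1],[[0.2,0,0],0,-1],[[0.2,0,0],0,-1],[[0.2,0,0],0,-1],[[0.2,0,0],0,-1],[[0.2,0,0],0,-1],[[0,0,0],0,-1],[[0,0,0],0,-1]]'
python3 - <<'E'
from h import *
np.set_printoptions(precision=4,suppress=True)
to(press(-.161,0,.056))
c=eyes.calibration("wrist");T=c["T_tool_cam"]
px=np.float64([[300,262],[288,262],[250,295],[232,293],[180,320],[60,390]])
d=np.c_[(px-c["mtx"][:2,2])/c["mtx"][0,0],np.ones(len(px))]@T[:3,:3].T
for X in(0.,.012): print(T[:3,3]+d*((X-T[0,3])/d[:,0])[:,None])
E
```

```text
t: 3.2
eef_pos: [0.4729, -0.0659, 0.0545]
orientation: [-0.0, 1.0, -0.017, -0.0]
contact_force: [-0.5, -0.3, -0.8]
finger_gap: 0.0004
grip_force: 0.0
t 3.2 pos [ 0.4729 -0.0659  0.0545] yaw -1.9186065259957876 units [ 0.2918 -0.0498 -0.0297] F [-0.5478 -0.3257 -0.7715] gap 0.00040074389753374357
[[ 0.     -0.0078 -0.0226]
 [ 0.     -0.0137 -0.0226]
 [ 0.     -0.0269 -0.0507]
 [ 0.     -0.0347 -0.0492]
 [ 0.     -0.0493 -0.0663]
 [ 0.     -0.0705 -0.0957]]
[[ 0.012  -0.0064 -0.0448]
 [ 0.012  -0.0115 -0.0448]
 [ 0.012  -0.0226 -0.0684]
 [ 0.012  -0.0291 -0.0672]
 [ 0.012  -0.0415 -0.0816]
 [ 0.012  -0.0593 -0.1065]]
```

```bash
python3 -m jog '[[[0.1,0,0],0,-1],[[0.1,0,0],0,-1],[[0.1,0,0],0,-1],[[0.05,0,0],0,-1],[[0,0,0],0,-1],[[0,0,0],0,-1]]'
python3 - <<'E'
from h import *
np.set_printoptions(precision=4,suppress=True)
to(press(-.161,0,.056))
im=eyes.capture("top"); cv2.imwrite("pics/top2.png",im[120:320,300:500].repeat(3,0).repeat(3,1))
for b,hole in blobs(mask(im,"b"),10): print(cv2.boundingRect(b),onz("top",b[:,0],.065).min(0),onz("top",b[:,0],.065).max(0))
E
```

```text
t: 3.7
eef_pos: [0.4902, -0.0664, 0.0546]
orientation: [-0.0, 1.0, -0.017, -0.0]
contact_force: [0.1, 0.6, 0.1]
finger_gap: 0.0
grip_force: 0.0
t 3.7 pos [ 0.4902 -0.0664  0.0546] yaw -1.9129601159689167 units [-0.0534 -0.0488 -0.0278] F [0.0861 0.5828 0.084 ] gap 2.756570993799991e-05
(371, 275, 5, 5) [ 0.4533 -0.0359  0.065 ] [ 0.4609 -0.0282  0.065 ]
```

View pics/top2.png

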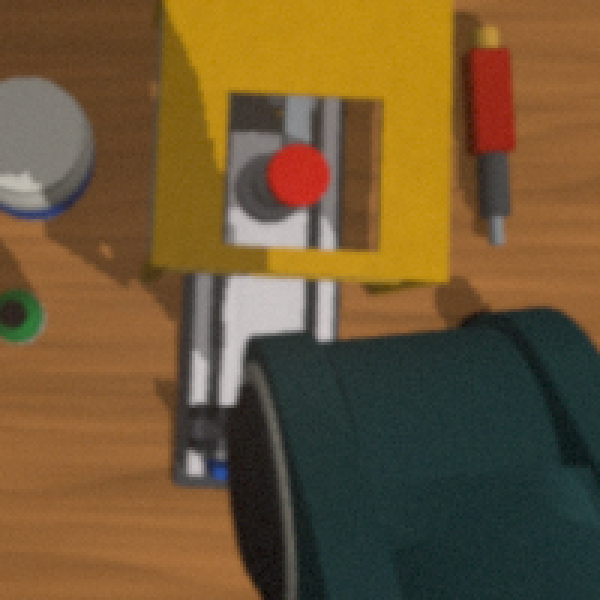

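The blue plate is still at its starting pixel (371,275), although the TCP reads x=0.49, so the fingers missed it. I'll look from the scene and wrist cameras before doing anything else.

Run:
```python
from h import *
np.set_printoptions(precision=4,suppress=True)
a=eyes.capture("scene")[100:220,220:420].repeat(4,0).repeat(4,1); w=eyes.capture("wrist")
cv2.imwrite("pics/s3.png",a[:,:]); cv2.imwrite("pics/w3.png",w)
c=eyes.calibration("wrist");T=np.linalg.inv(c["T_tool_cam"])
P=np.float64([[0,0,.008],[.011,0,.008],[0,0,0],[.011,0,-.01]])
C=P@T[:3,:3].T+T[:3,3]; print(C[:,:2]/C[:,2:]*c["mtx"][0,0]+c["mtx"][:2,2])
```

```text
[[315.9295 236.7251]
 [315.9048 219.1842]
 [315.8769 242.5341]
 [315.7749 231.4539]]
```

View pics/s3.png

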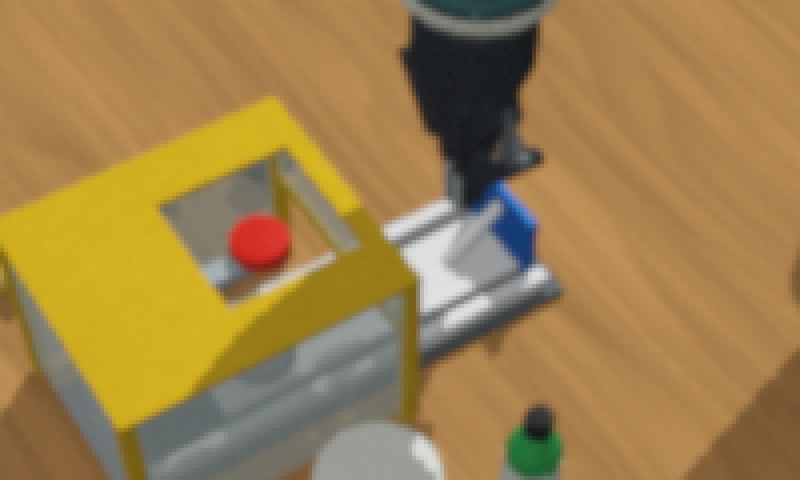

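View pics/w3.png

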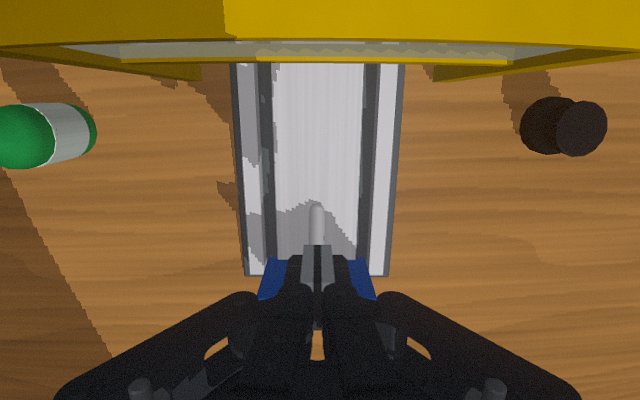

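Both views show the shut fingers past the plate on the guard side, so they went over its top. The tip is at about (334,151) in the scene image and at rows 245–257 in the wrist image, which makes the tips higher than I assumed. I'll triangulate them.

Run:
```python
from h import *
np.set_printoptions(precision=4,suppress=True)
s,M=where(); print(s["eef_pos"],s["t"])
for px in([333,151],[335,152]):
    o,d=rays("scene",px); 
    for y in (-.0664,-.055): print(px,o+d[0]*((y-o[1])/d[0,1]))
    for x in (.485,.495): print(" x",o+d[0]*((x-o[0])/d[0,0]))
o,d=rays("wrist",[[317,245],[290,258],[345,258]],s)
for z in(.0465,.06,.07,.08): print(z,(o+d*((z-o[2])/d[:,2])[:,None])[:,:2].ravel())
# scene plate top corners & plate top in wrist
print("plate top edge scene",onz("scene",[[220+535/4,100+222/4],[220+497/4,100+183/4]],.065))
print("wrist plate top",onz("wrist",[[258,300],[375,300]],.065,s),onz("wrist",[[258,300],[375,300]],.055,s))
print("loupe top wrist",onz("wrist",[[555,128],[607,128]],.034,s))
```

```text
[ 0.49   -0.0665  0.0547] 3.85
[333, 151] [ 0.4978 -0.0664  0.078 ]
[333, 151] [ 0.5069 -0.055   0.0949]
 x [ 0.485  -0.0826  0.054 ]
 x [ 0.495  -0.07    0.0727]
[335, 152] [ 0.4909 -0.0664  0.0694]
[335, 152] [ 0.5001 -0.055   0.0866]
 x [ 0.485  -0.0737  0.0584]
 x [ 0.495  -0.0613  0.077 ]
0.0465 [ 0.4845 -0.0669  0.4765 -0.0504  0.4753 -0.0835]
0.06 [ 0.4909 -0.0672  0.4835 -0.0519  0.4825 -0.0824]
0.07 [ 0.4957 -0.0673  0.4887 -0.053   0.4878 -0.0816]
0.08 [ 0.5005 -0.0675  0.494  -0.0542  0.4931 -0.0808]
plate top edge scene [[ 0.4548 -0.0319  0.065 ]
 [ 0.4553 -0.0731  0.065 ]]
wrist plate top [[ 0.4602 -0.0328  0.065 ]
 [ 0.458  -0.0988  0.065 ]] [[ 0.4533 -0.0304  0.055 ]
 [ 0.451  -0.1007  0.055 ]]
loupe top wrist [[ 0.548  -0.2083  0.034 ]
 [ 0.5476 -0.2413  0.034 ]]
```

The tips are at about z 0.07 while the TCP reads 0.055, so they sit roughly 20 mm higher than nominal. I'll raise, go back behind the plate and come in lower. A TCP reading of 0.035 works whichever offset is right.

```bash
python3 -m jog '[[[0,0,-0.4],0,-1],[[0,0,-0.4],0,-1],[[-0.3,0,0],0,-1],[[-0.5,0,0],0,-1],[[-0.5,0,0],0,-1],[[-0.5,-0.03,0],0,-1],[[-0.1,-0.03,0],0,-1],[[0,0,0.4],0,-1],[[0,0,0.4],0,-1],[[0,0,0.4],0,-1],[[0,0,0],0,-1],[[0,0,0],0,-1]]'
python3 - <<'E'
from h import *
np.set_printoptions(precision=4,suppress=True)
to(press(-.161,0,.035))
c=np.hstack([eyes.capture("scene")[110:210,300:400].repeat(5,0).repeat(5,1)])
w=eyes.capture("wrist"); cv2.imwrite("pics/c4.png",np.hstack([c[:400],cv2.resize(w[:,160:480],(300,375))[:, :] if 0 else w[:,170:470]]))
E
```

```text
t: 4.85
eef_pos: [0.3949, -0.06, 0.0345]
orientation: [-0.0, 1.0, -0.017, -0.001]
contact_force: [0.1, 0.4, 0.5]
finger_gap: -0.0
grip_force: 0.0
t 4.85 pos [ 0.3949 -0.06    0.0345] yaw -1.897559052871429 units [ 1.8549  0.0158 -0.0132] F [0.1315 0.4313 0.509 ] gap -2.5941892312282333e-05
```

View pics/c4.png

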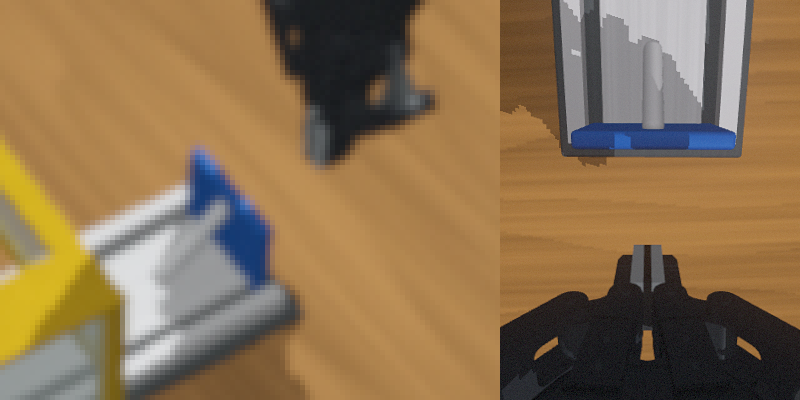

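The plate at (190–270, 150–290) in the scene crop hasn't moved, and the fingers are behind it, centred and lower. Now I push.

```bash
python3 -m jog '[[[0.3,0,0],0,-1],[[0.3,0,0],0,-1],[[0.3,0,0],0,-1],[[0.1,0,0],0,-1],[[0.1,0,0],0,-1],[[0.1,0,0],0,-1],[[0.1,0,0],0,-1],[[0.1,0,0],0,-1]]'; python3 -m jog '[[[0.1,0,0],0,-1],[[0.1,0,0],0,-1],[[0.1,0,0],0,-1]]'; python3 -m jog '[[[0.1,0,0],0,-1],[[0.05,0,0],0,-1],[[0,0,0],0,-1],[[0,0,0],0,-1]]';  python3 - <<'E'
from h import *
np.set_printoptions(precision=4,suppress=True)
to(press(-.161,0,.035))
E
```

```text
t: 5.62
eef_pos: [0.4652, -0.0628, 0.0348]
orientation: [0.0, 1.0, -0.017, -0.0]
contact_force: [-3.7, -1.3, 2.2]
finger_gap: -0.0003
grip_force: 1.9
t: 5.87
eef_pos: [0.4806, -0.0632, 0.0347]
orientation: [-0.0, 1.0, -0.017, -0.0]
contact_force: [-4.3, -1.2, 2.5]
finger_gap: 0.0001
grip_force: 1.9
t: 6.2
eef_pos: [0.4882, -0.0632, 0.0346]
orientation: [-0.0, 1.0, -0.017, 0.0]
contact_force: [0.3, 0.0, -0.4]
finger_gap: -0.0002
grip_force: 0.1
t 6.2 pos [ 0.4882 -0.0632  0.0346] yaw -1.9079532525718674 units [-0.0117  0.0138 -0.0078] F [ 0.3269  0.0162 -0.4478] gap -0.00015200614574263716
```

Contact is good at about 4 N while sliding. I'll creep forward until the hard stop shows in the force.

```bash
for i in 1 2; do python3 -m jog '[[[0.05,0,0],0,-1],[[0.05,0,0],0,-1]]' | grep -E 'eef|contact'; done;  python3 -m jog '[[[0,0,0],0,-1],[[0,0,0],0,-1]]'| grep -E 'eef|contact'
```

```text
eef_pos: [0.4885, -0.0634, 0.0339]
contact_force: [-42.9, 3.6, 33.2]
eef_pos: [0.4885, -0.0635, 0.0332]
contact_force: [-77.7, 4.7, 63.4]
eef_pos: [0.4883, -0.0636, 0.0328]
contact_force: [-60.0, 3.6, 42.7]
```

That is the hard stop. I'll back off, lift clear and check.

```bash
python3 -m jog '[[[-0.2,0,0],0,-1],[[-0.3,0,0],0,-1],[[-0.5,0,0],0,-1],[[-0.5,0,0],0,-1],[[-0.3,0,-0.2],0,-1],[[0,0,-0.7],0,-1],[[0,0,-0.7],0,-1],[[0,0,-0.7],0,-1],[[0,0,-0.7],0,-1],[[0,0,-0.7],0,-1],[[0,0,0],0,-1],[[0,0,0],0,-1]]'
python3 - <<'E'
from h import *
np.set_printoptions(precision=4,suppress=True)
s,M=where()
zs={"y":.147,"r":.135,"b":.065}
for n in("wrist","top","scene"):
    im=eyes.capture(n); cv2.imwrite(f"pics/{n}5.png",im)
    for c in "yrb":
        for b,hole in blobs(mask(im,c)):
            if c=="y" and not hole: continue
            r=cv2.minAreaRect(onz(n,b[:,0],zs[c],s)[:,:2].astype(np.float32))
            print(n,c,hole,cv2.boundingRect(b),"ctr",np.array(r[0]),"size",np.array(r[1]),"ang",r[2])
to(press(-.01,0,.21))
E
```

```text
t: 7.7
eef_pos: [0.4091, -0.0609, 0.2215]
orientation: [0.001, 1.0, -0.017, 0.002]
contact_force: [0.3, -0.1, -1.5]
finger_gap: -0.0001
grip_force: 0.0
wrist b False (284, 79, 72, 10) ctr [ 0.5018 -0.0672] size [0.0677 0.0082] ang 88.07904815673828
top y True (373, 149, 55, 56) ctr [ 0.6379 -0.0687] size [0.0935 0.096 ] ang 88.40011596679688
top r False (390, 169, 19, 19) ctr [ 0.6379 -0.0685] size [0.0322 0.032 ] ang 1.092697024345398
top r False (458, 137, 13, 33) ctr [ 0.6855 -0.1854] size [0.0587 0.021 ] ang 2.202411413192749
top b False (372, 251, 35, 6) ctr [ 0.5029 -0.0624] size [0.0654 0.0075] ang 86.97980499267578
scene y True (258, 136, 54, 43) ctr [ 0.6397 -0.0715] size [0.0979 0.0969] ang 87.835693359375
scene r False (278, 155, 14, 12) ctr [ 0.6407 -0.069 ] size [0.0339 0.0309] ang 57.57098388671875
scene b False (298, 240, 32, 14) ctr [0.6919 0.1285] size [0.0326 0.0707] ang 55.68903732299805
scene b False (324, 148, 15, 26) ctr [ 0.513  -0.0534] size [0.0854 0.0242] ang 87.0005111694336
scene b False (191, 0, 41, 13) ctr [ 0.4609 -0.8643] size [0.0741 0.1424] ang 57.03142166137695
t 7.85 pos [ 0.4075 -0.0606  0.2189] yaw -1.910027164986352 units [4.6236 0.003  0.1728] F [-0.0468 -0.126  -0.503 ] gap -0.00015246793432927144
```

The plate centre is now at x≈0.5025, which matches home. The pad is at (0.638–0.640, -0.0685). Next I go over the window.

```bash
python3 -m jog '[[[0.45,0,0],0,-1],[[0.45,0,0],0,-1],[[0.45,0,0],0,-1],[[0.45,0,0],0,-1],[[0.45,0,0],0,-1],[[0.45,0,0],0,-1],[[0.45,0,0],0,-1],[[0.45,0,0],0,-1],[[0.45,0,0],0,-1],[[0.45,0,0],0,-1],[[0.1,0,0],0,-1],[[0,0,0],0,-1]]'>/dev/null;python3 -m jog '[[[0,0,0.2],0,-1],[[0,0,0.2],0,-1],[[0,0,0.2],0,-1],[[0,0,0.2],0,-1],[[0,0,0.2],0,-1],[[0,0,0],0,-1],[[0,0,0],0,-1]]'
python3 - <<'E'
from h import *
np.set_printoptions(precision=4,suppress=True)
to([.6385,-.0685,.16])
a=eyes.capture("scene")[100:220,220:420].repeat(4,0).repeat(4,1); cv2.imwrite("pics/s6.png",a)
E
```

```text
t: 9.43
eef_pos: [0.6373, -0.0684, 0.169]
orientation: [-0.0, 1.0, -0.017, -0.001]
contact_force: [0.5, -1.1, 0.2]
finger_gap: -0.0004
grip_force: 0.0
t 9.4333 pos [ 0.6373 -0.0684  0.169 ] yaw -1.9160735595322154 units [0.0235 0.0008 0.1809] F [ 0.4924 -1.0581  0.2135] gap -0.00041452082642559043
```

View pics/s6.png

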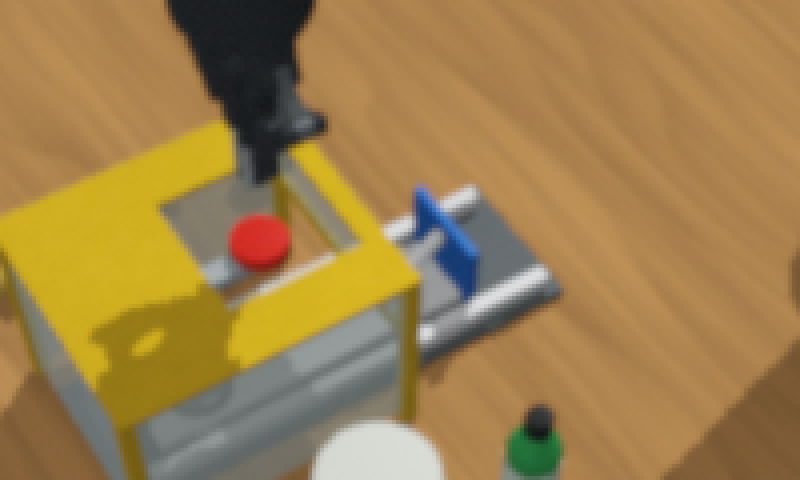

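The tip is at crop (262,182), centred above the pad at (261,240), and the blue plate has moved home. I'll descend in small steps and watch the force.

```bash
python3 -m jog '[[[0.02,0,0.2],0,-1],[[0,0,0.2],0,-1],[[0,0,0.2],0,-1],[[0,0,0.1],0,-1],[[0,0,0],0,-1]]'|grep -E 'eef|cont'; for i in 1 2 3 4; do python3 -m jog '[[[0,0,0.05],0,-1],[[0,0,0.05],0,-1],[[0,0,0],0,-1]]'|grep -E 'eef|cont'; done
```

```text
eef_pos: [0.6379, -0.0684, 0.1328]
contact_force: [-0.9, -0.8, -0.1]
eef_pos: [0.6387, -0.0685, 0.1295]
contact_force: [-0.3, 0.3, -0.5]
eef_pos: [0.6385, -0.0684, 0.1242]
contact_force: [0.8, 0.5, -1.5]
eef_pos: [0.6384, -0.0685, 0.1191]
contact_force: [0.3, -0.1, 0.4]
eef_pos: [0.6384, -0.0684, 0.1141]
contact_force: [0.9, 0.2, 0.5]
```

```bash
for i in 1 2 3 4 5; do python3 -m jog '[[[0,0,0.04],0,-1],[[0,0,0.04],0,-1],[[0,0,0],0,-1]]'|grep -E 'eef|cont'; done
```

```text
eef_pos: [0.6385, -0.0684, 0.1105]
contact_force: [-4.4, -0.2, 5.3]
eef_pos: [0.6385, -0.0684, 0.1065]
contact_force: [-4.8, -0.2, 5.5]
eef_pos: [0.6384, -0.0684, 0.1026]
contact_force: [-4.0, -0.2, 6.4]
eef_pos: [0.6384, -0.0684, 0.0986]
contact_force: [-5.0, 0.3, 7.4]
eef_pos: [0.6384, -0.0685, 0.0947]
contact_force: [-5.5, -1.1, 8.1]
```

Contact came at a TCP reading of 0.112, so the tips are about 23 mm above nominal. The force follows the lever spring, and full travel should be near a reading of 0.088.

```bash
for i in 1 2 3 ; do python3 -m jog '[[[0,0,0.03],0,-1],[[0,0,0.03],0,-1],[[0,0,0],0,-1]]'|grep -E 'eef|cont|t:'; done
```

```text
t: 12.4
eef_pos: [0.6385, -0.0684, 0.0918]
contact_force: [-6.5, 0.2, 8.9]
t: 12.65
eef_pos: [0.6387, -0.0684, 0.09]
contact_force: [-12.5, 0.5, 23.5]
t: 12.9
eef_pos: [0.639, -0.0685, 0.0889]
contact_force: [-25.9, 0.6, 51.6]
```

The lever is at its hard stop. I ease off slightly, hold about 2 s, then come up.

```bash
python3 -m jog '[[[0,0,-0.03],0,-1],[[0,0,0],0,-1],[[0,0,0],0,-1],[[0,0,0],0,-1],[[0,0,0],0,-1],[[0,0,0],0,-1],[[0,0,0],0,-1],[[0,0,0],0,-1],[[0,0,0],0,-1],[[0,0,0],0,-1],[[0,0,0],0,-1],[[0,0,0],0,-1]]'|grep -E 'eef|cont|t:'; python3 -m jog '[[[0,0,0],0,-1],[[0,0,0],0,-1],[[0,0,0],0,-1],[[0,0,0],0,-1],[[0,0,0],0,-1],[[0,0,0],0,-1],[[0,0,0],0,-1],[[0,0,0],0,-1],[[0,0,0],0,-1],[[0,0,0],0,-1],[[0,0,0],0,-1],[[0,0,0],0,-1]]'|grep -E 'eef|cont|t:'; python3 -m jog '[[[0,0,-0.08],0,-1],[[0,0,-0.08],0,-1],[[0,0,-0.08],0,-1],[[0,0,-0.08],0,-1],[[0,0,-0.08],0,-1],[[0,0,-0.08],0,-1],[[0,0,-0.08],0,-1],[[0,0,-0.2],0,-1],[[0,0,-0.4],0,-1],[[0,0,-0.6],0,-1],[[0,0,-0.6],0,-1],[[0,0,-0.6],0,-1]]'|grep -E 'eef|cont|t:'; python3 -m jog '[[[-0.5,0,0],0,-1],[[-0.5,0,0],0,-1],[[-0.5,0,0],0,-1],[[-0.5,0,0],0,-1],[[-0.5,0,0],0,-1],[[-0.5,0,0],0,-1],[[-0.5,0,0],0,-1],[[-0.5,0,0],0,-1],[[0,0,0],0,-1],[[0,0,0],0,-1],[[0,0,0],0,-1]]'|grep -E 'eef|cont|t:'
python3 - <<'E'
from h import *
np.set_printoptions(precision=4,suppress=True)
im=eyes.capture("top")
zs={"r":.135,"b":.065}
for c in "rb":
    for b,hole in blobs(mask(im,c)):
        r=cv2.minAreaRect(onz("top",b[:,0],zs[c])[:,:2].astype(np.float32)); print(c,cv2.boundingRect(b),np.array(r[0]),np.array(r[1]))
cv2.imwrite("pics/top7.png",im[60:320,260:520].repeat(2,0).repeat(2,1))
E
```

```text
t: 13.9
eef_pos: [0.6388, -0.0684, 0.0895]
contact_force: [-18.2, 1.1, 36.6]
t: 14.9
eef_pos: [0.6388, -0.0685, 0.0895]
contact_force: [-18.2, 0.2, 35.9]
t: 15.9
eef_pos: [0.6383, -0.0684, 0.2369]
contact_force: [0.9, -0.2, 0.8]
t: 16.82
eef_pos: [0.4392, -0.0618, 0.2357]
contact_force: [1.2, 0.1, 0.0]
r (390, 169, 19, 19) [ 0.6379 -0.0685] [0.0323 0.0318]
r (458, 137, 13, 33) [ 0.6855 -0.1852] [0.0587 0.021 ]
b (372, 251, 35, 6) [ 0.5024 -0.0623] [0.0654 0.0076]
```

View pics/top7.png

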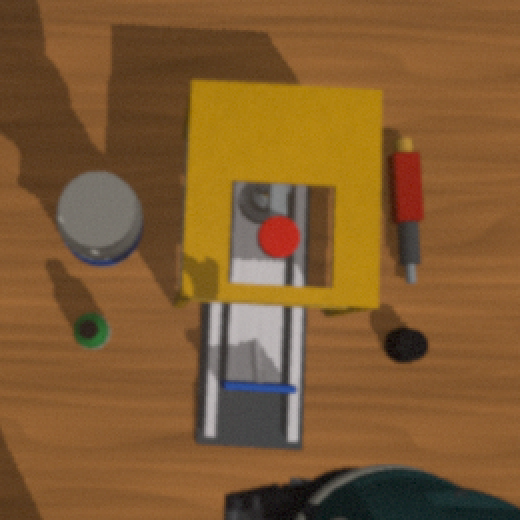

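The red pad is back up at its starting pixel (390,169), the blue plate is home at (372,251), the bystanders are where they were, and the robot is clear.

```bash
python3 -c "
from workcell import env
print(env.sign_off())"
```

```text
the job is handed in; nothing more can be done
None
```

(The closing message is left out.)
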